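Stack the wire spools in their dish and cap them

TASK

Build up the wire stack for the next cabinet in the orange dish, from the three spools with coloured stickers in the front part of the bench (not the stock in the far left corner): the yellow spool goes inside the dish's rim, the red spool upright on the yellow one, the blue spool upright on the red one, each well centred on the one below, and last the white cap, knob up, seated right down over the top of the blue spool. Leave the green tape, the green terminal block and the contactor where they are, and let go of everything at the end.

Things in the scene. Friction and masses are not known exactly. Their poses are not given: they have to be found in the camera images.
- yellow_spool: yellow wire spool standing on one black flange, a round yellow sticker 44 mm wide on its top; in the front part of the bench. It acts as a plain solid upright cylinder 66 mm in diameter and 50 mm high, to be gripped across in any direction (the loose wire end at its side has no substance). Origin: on the axis at its underside; z up along the axis. About 0.13 kg.
- red_spool: red wire spool standing on one black flange, a round red sticker 44 mm wide on its top; in the front part of the bench. It acts as a plain solid upright cylinder 64 mm in diameter and 45 mm high, to be gripped across in any direction (the loose wire end at its side has no substance). Origin: on the axis at its underside; z up along the axis. About 0.13 kg.
- blue_spool: blue wire spool standing on one black flange, a round blue sticker 44 mm wide on its top; in the front part of the bench. It acts as a plain solid upright cylinder 60 mm in diameter and 40 mm high, to be gripped across in any direction (the loose wire end at its side has no substance). Origin: on the axis at its underside; z up along the axis. About 0.13 kg.
- cap: white round cap lying skirt down: skirt 82 mm outer, 72 mm inner diameter, 9 mm deep, open below; roof 5 mm thick (9 to 14 mm above the skirt's rim); on it a black knob to grip, 26 mm in diameter, from 14 to 44 mm above the rim. Origin: centre of the skirt's lower rim, z up. Seated, its roof rests on the spool's top flange and the skirt hangs 9 mm below that. About 0.09 kg.
- dish: orange round spool dish, fixed to the bench. Flange 108 mm in diameter and 4 mm thick with three screws; raised rim of outer diameter 90 mm, inner diameter 80 mm, top 14 mm above the bench; inside it a flat black rubber floor 6 mm above the bench. Origin: centre of its underside, on the bench; z up. Does not move.
- green_tape: roll of green tape lying flat, 90 mm in diameter, 20 mm high; bystander, to be left alone. Origin: centre of its underside.
- green_terminals: block of five green terminals, 46 x 33 x 36 mm high; bystander, to be left alone. Origin: centre of its underside.
- contactor: dark grey contactor, 70 x 50 x 48 mm high; bystander, to be left alone. Origin: centre of its underside.
Things that resemble listed ones, but are neither listed nor needed, are in the scene too. What is meant by the yellow_spool is not turquoise, and is the larger of those in its own colour.

How it is judged:
By the outcome, as a careful person would: the job done as asked, in the order asked, and still so for the second after the job is handed in, with the robot touching nothing.
It also fails if it takes over 120 s, if anything falls off the work surface, if the arm or the gripper's body presses on something with over 40 N, if the wrist force passes 120 N, or if a joint passes its speed limit or range.

ROBOT

A 6-joint arm with a two-finger parallel gripper is mounted at the origin on a cart in front of the work surface, level with it; the furniture and walls round the work are solid. World frame = base frame: x ahead of the robot, y to its left, z up, the work surface at z = 0. Lengths are in m, angles in rad, forces in N, time in s.
With the tool pointing down it reaches from about 0.3 to 0.775 m from the base axis. Payload 14.6 kg.
Tool frame: the origin (TCP) lies between the finger pads; the fingertips stand 17 mm ahead of it and the grasp point (between the pads) lies 2 mm behind it; z points along the fingers, y is the line along which they close (so a half turn about z gives the same grasp; the last joint's range is limited). The gripper opens to 94 mm and grips with 3 to 60 N. Pads are 16 mm wide; open, the fingers measure 119 mm over their backs; the gripper's body (75 mm by 177 mm) begins 78 mm behind the grasp point.
Start: joints at [-1.258, 0.3, 1.521, -0, 1.321, -0.067], TCP at [0.204, -0.511, 0.222] pointing down, gripper open.
Joint ranges: [-3.03, 3.03], [-0.79, 2.21], [0.23, 2.52], [-1.04, 4.18], [0, 3.07], [-2.55, 2.55]. Speed limits (rad/s): [2.22, 2.22, 2.57, 3.14, 3.14, 3.14].

INTERFACE

Orientations are given as a unit quaternion [w, x, y, z].
In Python, from plant import bot, cams gives the robot as it stands. The module is installed in compiled form; this text tells all that it offers.
- The arm moves only by the shell command python3 -m handwheel 'ROWS' [OPENING]. ROWS is text: rows parted by semicolons, each of 6 numbers parted by spaces: the shift along the world's x, y, z in m, then the turn, a rotation vector about the world's x, y, z in degrees. In form: tx ty tz wx wy wz; .... A call has 1 to 10 rows; each row shifts and turns the commanded pose from where the row before left it; what a row does not reach is not made up. A row lasts 1/10 s, in which the tool goes at most 50 mm and 8.59 degrees, less where a joint would pass 70% of its speed; a pose out of reach is approached as far as the arm can. A call with a gripper value outside its range is refused whole. OPENING is the opening, from 0 (shut) to 1 (fully open), set as the call begins (- or left out, the last holds). The fingers move at their own pace and stop on an object; the grip force is fixed at half the most. Time passes only in rows, so rows that do not move let the fingers close. It gives the time, the measured TCP pose, the force, the opening and the grip force at its end, in the units of the state.
- bot.observe(): the state, without advancing time (a new reading comes with each control period).
- cams.get_image(name): name is "side" or "top"; returns (picture, depth): 384x512x3 uint8, blue, green, red; 384x512 float32, m along the optical axis (not along the pixel's ray), 0 where there is no reading.
- cams.get_calibration(name): a dict with "fx", "fy", "cx", "cy" (pixels), "extrinsics" (4x4, takes a point from world to camera coordinates). Camera axes: x right, y down, z forward; pixel columns grow to the right and rows downward; lengths in m; the calibration is good to about 2 mm. A picture is of the moment at which its call begins. get_calibration takes no time and is no camera call.
- bot.hand_in(): hands the job in; it is judged then, once.
The state is a dict: "time_s": time; "qpos": joint angles; "joint_velocities": joint speeds; "joint_efforts": joint torques, N m; "tool_pos": TCP position; "eef_rot": TCP orientation; "contact_force": force on the tool from outside, world axes, zero at the start; "ft_torque": the same for the moment, N m; "finger_gap": opening from 0.0 (shut) to 1.0 (fully open); "grasp_force": force on a finger pad.
Only numpy, scipy, OpenCV 4.12 (cv2) and the standard library are available. Lean on these libraries where they do the work, as an engineer would, in place of code of your own. Each camera call takes 0.05 s, during which the arm holds its last target. There are 200 camera calls.

## Working session

There is one attempt and no reset: what is moved stays moved. The work goes in short steps, Python scripts to look and compute and a shell command to move; the robot and the scene stay as the last step left them, time stands still between calls to the robot, and variables do not carry over. Pictures are saved under pics/ and viewed, at most 14 in all, crops included, and the job is handed in when it is done.

```bash
mkdir -p pics; cat > h.py <<'E'
import numpy as np, cv2
from plant import bot, cams
def grab(n,tag):
    im,d=cams.get_image(n); cv2.imwrite(f'pics/{tag}.png',im); np.save(f'pics/{tag}.npy',d); return im,d
def ray(n,u,v):
    c=cams.get_calibration(n);E=np.array(c['extrinsics']);R,t=E[:3,:3],E[:3,3]
    return -R.T@t, R.T@np.array([(u-c['cx'])/c['fx'],(v-c['cy'])/c['fy'],1.])
def onz(n,u,v,z):
    o,d=ray(n,u,v); return o+d*(z-o[2])/d[2]
def cloud(n,D):
    c=cams.get_calibration(n);E=np.array(c['extrinsics']);R,t=E[:3,:3],E[:3,3]
    v,u=np.mgrid[:D.shape[0],:D.shape[1]]
    P=np.stack([(u-c['cx'])/c['fx']*D,(v-c['cy'])/c['fy']*D,D],-1)
    return (P-t)@R
E
python3 - <<'E'
from h import *
for n in('top','side'):
    grab(n,n+'0'); c=cams.get_calibration(n); print(n,c['fx'],ray(n,256,192))
print(bot.observe())
E
```

```text
top 361.4742914291866 (array([0.46953225, 0.01176834, 1.35665304]), array([ 0.08374862, -0.0181272 , -0.99638559]))
side 388.83495765969866 (array([0.24251356, 1.01660422, 0.44726307]), array([ 0.29282011, -0.88745699, -0.35599528]))
{'time_s': 0.1, 'qpos': array([-1.25758830e+00,  3.00418584e-01,  1.52147826e+00,  2.24799437e-05,
        1.32070290e+00, -6.65856851e-02]), 'joint_velocities': array([ 0.00096967, -0.00194014, -0.00155136,  0.00079917, -0.00026411,
        0.00045909]), 'joint_efforts': array([-1.68445771e-03, -5.32649446e+01, -3.53289163e+01,  7.08098849e-02,
        2.34610919e-02, -4.09294887e-05]), 'tool_pos': array([ 0.20384811, -0.51061075,  0.22195862]), 'eef_rot': array([-5.01062264e-04,  9.82024111e-01,  1.88754845e-01, -5.11294587e-05]), 'contact_force': array([-0.19928493, -0.51654225,  0.32837148]), 'ft_torque': array([ 0.0082785 ,  0.00479114, -0.01509273]), 'grasp_force': 0.0, 'finger_gap': 0.9977259471843449}
```

View pics/top0.png

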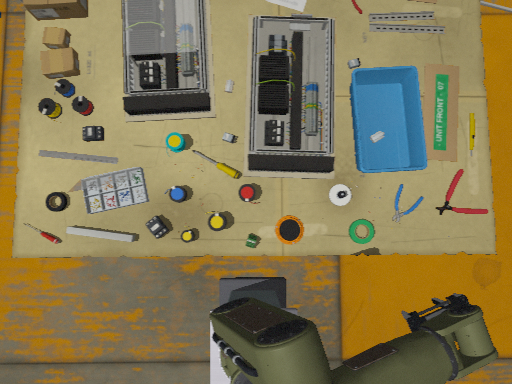

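View pics/side0.png

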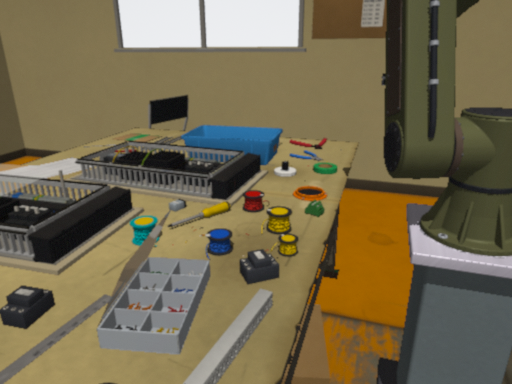

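The top view shows these items:
- Yellow stickers: (217,221) is a large yellow spool, (188,235) a smaller yellow one, and (176,141) a turquoise spool. The one meant is (217,221): it is the larger of the yellow ones and not turquoise.
- Red spool at (247,192) and blue spool at (178,193). The stock is at about (65,95).
- Dish at (289,230) and cap at (340,195).

The side view shows yellow at (279,214), small yellow at (288,239), red at (254,195), blue at (219,235), cap at (285,170) and dish at (310,193).

Next I'll confirm with a crop and measure.

```bash
python3 - <<'E'
from h import *
T=cv2.imread('pics/top0.png');S=cv2.imread('pics/side0.png');DT=np.load('pics/top0.npy');DS=np.load('pics/side0.npy')
a=cv2.resize(T[120:260,160:360],(800,560),interpolation=cv2.INTER_CUBIC);cv2.imwrite('pics/crop0.png',a)
hs={n:cv2.cvtColor(i,cv2.COLOR_BGR2HSV) for n,i in(('top',T),('side',S))}
rng={'yellow':[(22,140,120),(33,255,255)],'blue':[(100,140,60),(125,255,255)],'red':[(170,140,60),(180,255,255)],'orange':[(8,170,150),(19,255,255)],'white':[(0,0,200),(180,40,255)],'green':[(55,100,60),(85,255,255)]}
roi={'top':(160,175,380,255),'side':(195,150,340,262)}
for n in hs:
  u0,v0,u1,v1=roi[n]; D=DT if n=='top' else DS; C=cloud(n,D)
  for k,(lo,hi) in rng.items():
    m=cv2.inRange(hs[n],lo,hi)
    if k=='red': m|=cv2.inRange(hs[n],(0,140,60),(6,255,255))
    z=np.zeros_like(m);z[v0:v1,u0:u1]=m[v0:v1,u0:u1]
    cs,_=cv2.findContours(z,cv2.RETR_EXTERNAL,cv2.CHAIN_APPROX_NONE)
    for c in cs:
      if cv2.contourArea(c)<25: continue
      q=np.zeros_like(z);cv2.drawContours(q,[c],-1,255,-1)
      P=C[(q>0)&(D>0)]; v,u=np.nonzero(q)
      zt=np.percentile(P[:,2],95); tp=P[P[:,2]>zt-.008]
      print(n,k,'px',u.mean().round(1),v.mean().round(1),'A',cv2.contourArea(c),'bb',cv2.boundingRect(c),'ztop %.3f'%zt,'med',np.median(P,0).round(3),'topctr',((tp.min(0)+tp.max(0))/2).round(3),'ext',np.ptp(tp,0).round(3))
E
```

```text
top yellow px 186.5 235.8 A 52.5 bb (182, 232, 10, 9) ztop 0.040 med [0.422 0.241 0.036] topctr [0.422 0.24  0.037] ext [0.029 0.033 0.01 ]
top yellow px 216.2 221.5 A 109.5 bb (210, 216, 13, 12) ztop 0.055 med [0.472 0.132 0.051] topctr [0.474 0.133 0.052] ext [0.039 0.043 0.01 ]
top blue px 176.7 193.5 A 97.5 bb (171, 188, 12, 12) ztop 0.045 med [0.577 0.276 0.041] topctr [0.576 0.277 0.043] ext [0.041 0.042 0.01 ]
top red px 246.8 192.0 A 101.5 bb (241, 186, 13, 12) ztop 0.050 med [0.58  0.021 0.046] topctr [0.582 0.021 0.047] ext [0.04  0.044 0.011]
top orange px 289.2 229.4 A 584.5 bb (276, 215, 28, 29) ztop 0.015 med [ 0.444 -0.135  0.006] topctr [ 0.446 -0.136  0.014] ext [0.092 0.094 0.014]
top white px 339.7 194.5 A 298.5 bb (330, 185, 20, 21) ztop 0.045 med [ 0.569 -0.323  0.015] topctr [ 0.571 -0.323  0.044] ext [0.022 0.021 0.011]
top green px 361.1 231.1 A 446.0 bb (349, 219, 25, 25) ztop 0.024 med [ 0.435 -0.402  0.018] topctr [ 0.435 -0.399  0.022] ext [0.088 0.089 0.011]
side yellow px 288.0 249.4 A 89.5 bb (281, 245, 15, 10) ztop 0.022 med [0.417 0.258 0.012] topctr 
[... 1205 characters left out ...]
A 65.5 bb (245, 191, 16, 6) ztop 0.046 med [0.578 0.03  0.045] topctr [0.579 0.03  0.046] ext [0.044 0.048 0.004]
side orange px 338.1 243.9 A 61.5 bb (336, 215, 4, 47) ztop -0.706 med [ 0.428 -1.143 -0.711] topctr [ 0.44  -1.276 -0.708] ext [0.076 0.651 0.011]
side orange px 309.5 193.1 A 338.0 bb (293, 186, 34, 15) ztop 0.014 med [ 0.44  -0.121  0.006] topctr [ 0.443 -0.086  0.021] ext [0.087 0.18  0.03 ]
side green px 314.6 209.3 A 115.5 bb (306, 202, 17, 14) ztop 0.032 med [0.397 0.025 0.017] topctr [0.401 0.019 0.029] ext [0.028 0.025 0.01 ]
side green px 324.8 168.9 A 128.0 bb (314, 163, 23, 11) ztop 0.021 med [ 0.428 -0.364  0.015] topctr [ 0.434 -0.385  0.017] ext [0.082 0.07  0.009]
```

View pics/crop0.png

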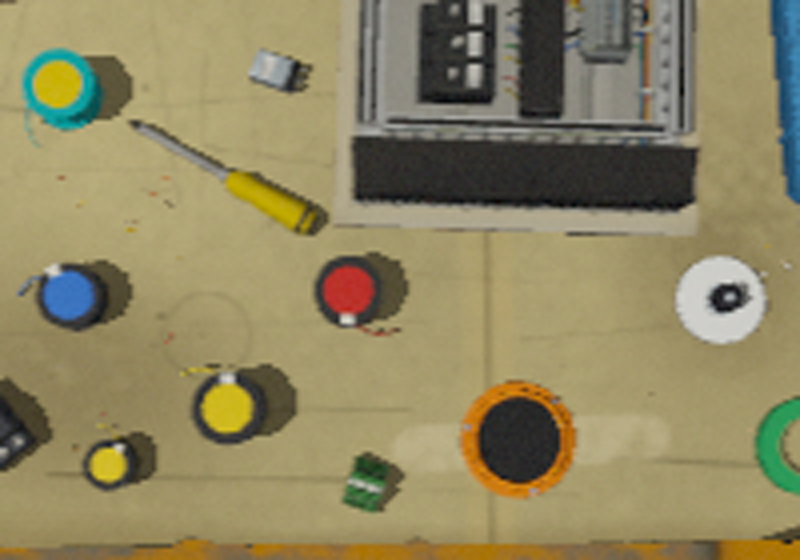

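The crop confirms (227,407), which is top-view (217,221), as the large non-turquoise yellow spool. Red at crop (348,290), blue at (68,295), dish at (518,438) and cap at (720,298) are also clear. Next I'll triangulate from both views.

```bash
cat >> h.py <<'E'
def tri(a,b):
    (o1,d1),(o2,d2)=ray('top',*a),ray('side',*b)
    s=np.linalg.lstsq(np.stack([d1,-d2],1),o2-o1,rcond=None)[0]
    p,q=o1+s[0]*d1,o2+s[1]*d2; return (p+q)/2,np.linalg.norm(p-q)
E
python3 - <<'E'
from h import *
for k,a,b,z in(('yellow',(216.2,221.5),(278.9,210.7),.05),('red',(246.8,192),(252.6,193.5),.045),('blue',(176.7,193.5),(219.1,233.5),.04),('dish',(289.2,229.4),(309.5,193.1),.006)):
    p,e=tri(a,b); print(k,p.round(4),'gap %.4f'%e,'top@z',onz('top',*a,z).round(4),'side@z',onz('side',*b,z).round(4))
for n in('top','side'):
    im=cv2.imread(f'pics/{n}0.png');h=cv2.cvtColor(im,cv2.COLOR_BGR2HSV)
    u0,v0,u1,v1=(325,180,355,210) if n=='top' else (270,155,300,182)
    w=cv2.inRange(h,(0,0,140),(180,50,255))[v0:v1,u0:u1]; kb=cv2.inRange(h,(0,0,0),(180,255,70))[v0:v1,u0:u1]
    for nm,m in(('white',w),('knob',kb)):
        c=max(cv2.findContours(m,cv2.RETR_EXTERNAL,cv2.CHAIN_APPROX_NONE)[0],key=cv2.contourArea)
        x,y,ww,hh=cv2.boundingRect(c); M=cv2.moments(c); u,v=M['m10']/M['m00']+u0,M['m01']/M['m00']+v0
        print(n,nm,(x+u0,y+v0,ww,hh),round(u,1),round(v,1),onz(n,u,v,.014 if nm=='white' else (.044 if n=='top' else .029)).round(4))
    C=cloud(n,np.load(f'pics/{n}0.npy'))
    if n=='top':
        P=C[(C[...,0]>.55)&(C[...,0]<.72)&(abs(C[...,1]-.02)<.1)]
        for x in np.arange(.6,.72,.02): q=P[abs(P[:,0]-x)<.01]; print('x%.2f zmax %.3f'%(x,q[:,2].max()))
E
```

```text
yellow [0.4734 0.132  0.0482] gap 0.0007 top@z [0.4737 0.1319 0.05  ] side@z [0.472  0.1359 0.05  ]
red [0.5807 0.0216 0.0423] gap 0.0010 top@z [0.58   0.0214 0.045 ] side@z [0.5789 0.0283 0.045 ]
blue [0.5767 0.2774 0.0377] gap 0.0003 top@z [0.5764 0.2769 0.04  ] side@z [0.575  0.2816 0.04  ]
dish [ 0.443  -0.1357  0.0018] gap 0.0005 top@z [ 0.4428 -0.1352  0.006 ] side@z [ 0.4413 -0.1247  0.006 ]
top white (329, 184, 23, 22) 339.6 194.6 [ 0.571 -0.325  0.014]
top knob (338, 191, 8, 7) 341.3 193.9 [ 0.571  -0.3238  0.044 ]
x0.60 zmax 0.053
x0.62 zmax 0.010
x0.64 zmax 0.034
x0.66 zmax 0.079
x0.68 zmax 0.081
x0.70 zmax 0.083
side white (274, 167, 22, 10) 284.8 171.6 [ 0.564  -0.2921  0.014 ]
side knob (282, 162, 6, 8) 284.6 165.5 [ 0.5716 -0.3175  0.029 ]
```

Heights from the two views match the text within about 3 mm, which is good enough to act on. I'll move over the yellow spool and turn so the fingers close along x.

```bash
python3 -m handwheel '0.015 0.0357 0 0 0 3.8;0.015 0.0357 0 0 0 3.8;0.015 0.0357 0 0 0 3.8;0.015 0.0357 0 0 0 3.8;0.015 0.0357 0 0 0 3.8;0.015 0.0357 0 0 0 3.8;0.015 0.0357 0 0 0 3.8;0.015 0.0357 0 0 0 3.8;0.015 0.0357 0 0 0 3.8' 1 && python3 -m handwheel '0.015 0.0357 -0.01 0 0 3.8;0.015 0.0357 -0.01 0 0 3.8;0.015 0.0357 -0.01 0 0 3.8;0.015 0.0357 -0.01 0 0 3.8;0.015 0.0357 -0.01 0 0 3.8;0.015 0.0357 -0.01 0 0 3.8;0.015 0.0357 -0.01 0 0 3.8;0.015 0.0357 -0.01 0 0 3.8;0.015 0.0357 0 0 0 3.8;0 0 0 0 0 0'
```

```text
time_s: 1.0
tool_pos: [0.3391, -0.188, 0.2224]
eef_rot: [-0.0, 0.883, 0.47, 0.0]
contact_force: [1.2, -0.5, 1.1]
finger_gap: 1.002
grasp_force: 0.0
time_s: 2.0
tool_pos: [0.4745, 0.1348, 0.1417]
eef_rot: [-0.0, 0.704, 0.71, -0.0]
contact_force: [-0.4, 0.2, -0.2]
finger_gap: 0.999
grasp_force: 0.0
```

```bash
python3 -m handwheel '-0.001 -0.003 -0.03 0 0 0;0 0 -0.03 0 0 0;0 0 -0.03 0 0 0;0 0 -0.02 0 0 0;0 0 0 0 0 0' && python3 -m handwheel '0 0 0 0 0 0;0 0 0 0 0 0;0 0 0 0 0 0;0 0 0 0 0 0;0 0 0 0 0 0;0 0 0 0 0 0;0 0 0 0 0 0;0 0 0 0 0 0' 0
```

```text
time_s: 2.5
tool_pos: [0.4712, 0.128, 0.0302]
eef_rot: [-0.001, 0.706, 0.708, -0.002]
contact_force: [0.3, -0.1, 0.9]
finger_gap: 1.001
grasp_force: 0.0
time_s: 3.3
tool_pos: [0.4732, 0.1289, 0.0332]
eef_rot: [0.0, 0.706, 0.708, 0.0]
contact_force: [-1.6, -0.7, 7.6]
finger_gap: 0.697
grasp_force: 30.0
```

```bash
python3 -m handwheel '0 0 0.02 0 0 0;0 0 0.03 0 0 0;0 -0.01 0.02 0 0 0;-0.005 -0.042 0 0 0 0;-0.005 -0.043 0 0 0 0;-0.005 -0.043 0 0 0 0;-0.005 -0.043 0 0 0 0;-0.005 -0.043 0 0 0 0;-0.005 -0.0435 0 0 0 0;0 0 0 0 0 0' && python3 -m handwheel '0 0 0 0 0 0;0 0 0 0 0 0' && python3 - <<'E'
from h import *
grab('side','side1');im,_=grab('top','top1')
E
```

```text
time_s: 4.3
tool_pos: [0.4423, -0.1426, 0.1027]
eef_rot: [0.0, 0.708, 0.707, -0.0]
contact_force: [-0.1, 0.6, -1.8]
finger_gap: 0.697
grasp_force: 30.0
time_s: 4.5
tool_pos: [0.4429, -0.1379, 0.1024]
eef_rot: [-0.0, 0.706, 0.708, 0.0]
contact_force: [0.2, 0.0, -1.9]
finger_gap: 0.697
grasp_force: 30.0
```

View pics/side1.png

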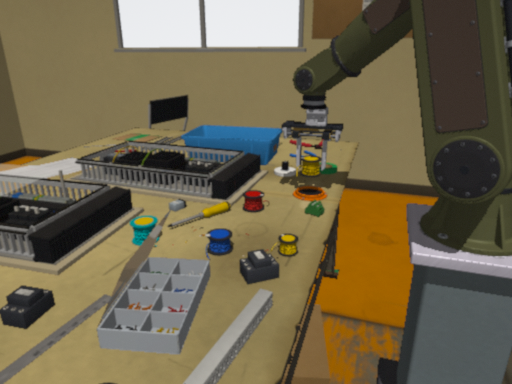

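The yellow spool is held upright at (311,165), directly above the dish at (310,193). I'll lower it and release, then turn 90° and squeeze to centre it.

```bash
python3 -m handwheel '0 0 -0.02 0 0 0;0 0 -0.02 0 0 0;0 0 -0.012 0 0 0;0 0 -0.005 0 0 0;0 0 -0.004 0 0 0;0 0 -0.002 0 0 0;0 0 0 0 0 0;0 0 0 0 0 0' && python3 -m handwheel '0 0 0 0 0 0;0 0 0 0 0 0;0 0 0 0 0 0;0 0 0 0 0 0;0 0 0 0 0 0' 1
```

```text
time_s: 5.4
tool_pos: [0.4431, -0.1388, 0.0399]
eef_rot: [0.0, 0.706, 0.708, 0.0]
contact_force: [0.8, -0.5, -1.8]
finger_gap: 0.693
grasp_force: 30.0
time_s: 5.9
tool_pos: [0.4429, -0.1387, 0.0395]
eef_rot: [0.0, 0.706, 0.708, 0.0]
contact_force: [0.4, 0.0, 0.4]
finger_gap: 0.997
grasp_force: 0.0
```

```bash
Z='x'; python3 -m handwheel '0 0.003 0 0 0 -8.5;0 0 0 0 0 -8.5;0 0 0 0 0 -8.5;0 0 0 0 0 -8.5;0 0 0 0 0 -8.5;0 0 0 0 0 -8.5;0 0 0 0 0 -8.5;0 0 0 0 0 -8.5;0 0 0 0 0 -8.5;0 0 0 0 0 -8.5' && python3 -m handwheel '0 0 0 0 0 -5.5;0 0 0 0 0 0;0 0 0 0 0 0' && python3 -m handwheel '0 0 0 0 0 0;0 0 0 0 0 0;0 0 0 0 0 0;0 0 0 0 0 0;0 0 0 0 0 0;0 0 0 0 0 0;0 0 0 0 0 0' 0 && python3 -m handwheel '0 0 0 0 0 0;0 0 0 0 0 0;0 0 0 0 0 0;0 0 0 0 0 0;0 0 0.02 0 0 0;0 0 0.03 0 0 0;0 0 0.03 0 0 0;0 0 0.01 0 0 0' 1
```

```text
time_s: 6.9
tool_pos: [0.4429, -0.1357, 0.0395]
eef_rot: [-0.0, 0.999, 0.042, 0.0]
contact_force: [0.5, -0.2, 0.4]
finger_gap: 1.0
grasp_force: 0.0
time_s: 7.2
tool_pos: [0.4429, -0.1357, 0.0395]
eef_rot: [-0.0, 1.0, -0.001, -0.0]
contact_force: [-0.3, -0.1, 0.2]
finger_gap: 0.997
grasp_force: 0.0
time_s: 7.9
tool_pos: [0.4429, -0.1357, 0.0394]
eef_rot: [-0.0, 1.0, -0.003, -0.0]
contact_force: [-0.2, -1.3, 0.3]
finger_gap: 0.695
grasp_force: 30.0
time_s: 8.7
tool_pos: [0.4438, -0.136, 0.132]
eef_rot: [0.001, 1.0, -0.003, 0.002]
contact_force: [0.7, -0.1, -0.0]
finger_gap: 1.0
grasp_force: 0.0
```

```bash
python3 -m handwheel '0.0274 0.0314 0 0 0 0;0.0274 0.0314 0 0 0 0;0.0274 0.0314 0 0 0 0;0.0274 0.0314 0 0 0 0;0.0274 0.0314 0 0 0 0;0 0 0 0 0 0;0 0 0 0 0 0;0 0 0 0 0 0' && python3 - <<'E'
from h import *
im,_=grab('top','top2')
cv2.imwrite('pics/crop2.png',cv2.resize(im[150:260,200:340],(763,600),interpolation=cv2.INTER_CUBIC))
E
```

```text
time_s: 9.5
tool_pos: [0.5792, 0.0206, 0.1289]
eef_rot: [0.0, 1.0, -0.003, -0.001]
contact_force: [-0.0, -0.9, 0.4]
finger_gap: 0.996
grasp_force: 0.0
```

View pics/crop2.png

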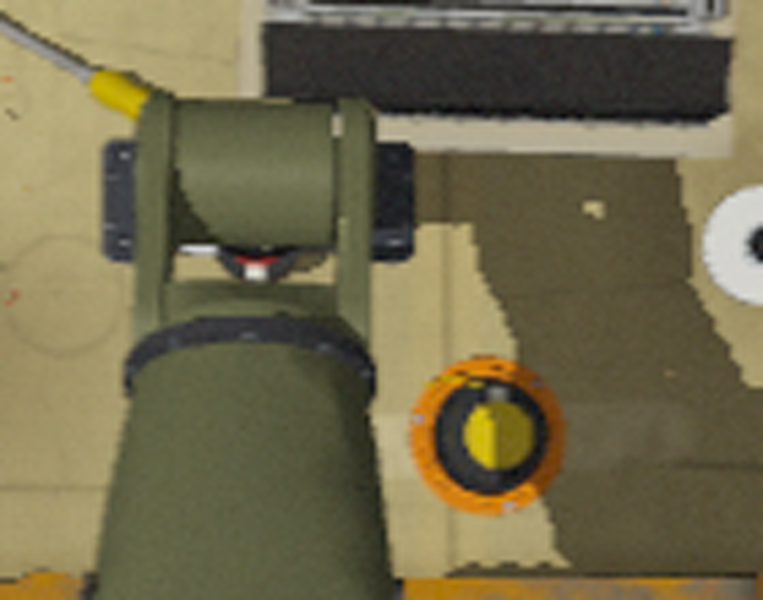

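The yellow spool is seated inside the rim, with its sticker at crop (499,436) and the dish at (488,436). The small shift is parallax from its height. The gripper is over the red spool, so I'll grip it.

```bash
python3 -m handwheel '0.001 0.001 -0.03 0 0 0;0 0 -0.03 0 0 0;0 0 -0.03 0 0 0;0 0 -0.014 0 0 0;0 0 0 0 0 0;0 0 0 0 0 0' && python3 -m handwheel '0 0 0 0 0 0;0 0 0 0 0 0;0 0 0 0 0 0;0 0 0 0 0 0;0 0 0 0 0 0;0 0 0 0 0 0;0 0 0 0 0 0' 0 && python3 -m handwheel '0 0 0.02 0 0 0;0 0 0.04 0 0 0;0 0 0.04 0 0 0;0 0 0 0 0 0;0 0 0 0 0 0'
```

```text
time_s: 10.15
tool_pos: [0.5814, 0.0219, 0.0267]
eef_rot: [0.0, 1.0, -0.003, 0.001]
contact_force: [-0.1, 0.7, -0.7]
finger_gap: 1.005
grasp_force: 0.0
time_s: 10.85
tool_pos: [0.5811, 0.0223, 0.0258]
eef_rot: [-0.0, 1.0, -0.003, 0.0]
contact_force: [-2.3, 0.0, 5.9]
finger_gap: 0.676
grasp_force: 30.0
time_s: 11.35
tool_pos: [0.5809, 0.0223, 0.1255]
eef_rot: [0.0, 1.0, -0.003, 0.0]
contact_force: [-0.1, 0.2, -1.4]
finger_gap: 0.678
grasp_force: 30.0
```

```bash
python3 -m handwheel '-0.023 -0.0263 0 0 0 0;-0.023 -0.0263 0 0 0 0;-0.023 -0.0263 0 0 0 0;-0.023 -0.0263 0 0 0 0;-0.023 -0.0263 0 0 0 0;-0.023 -0.0265 0 0 0 0;0 0 0 0 0 0;0 0 0 0 0 0;0 0 0 0 0 0' && python3 -m handwheel '0 0 -0.02 0 0 0;0 0 -0.012 0 0 0;0 0 -0.006 0 0 0;0 0 -0.003 0 0 0;0 0 -0.002 0 0 0;0 0 -0.001 0 0 0;0 0 0 0 0 0;0 0 0 0 0 0'
```

```text
time_s: 12.25
tool_pos: [0.443, -0.1351, 0.1247]
eef_rot: [-0.0, 1.0, -0.003, -0.001]
contact_force: [0.6, 0.2, -1.6]
finger_gap: 0.676
grasp_force: 30.0
time_s: 13.05
tool_pos: [0.4431, -0.1358, 0.0818]
eef_rot: [0.0, 1.0, -0.003, 0.0]
contact_force: [0.3, -0.4, 0.3]
finger_gap: 0.674
grasp_force: 30.0
```

The weight is off the wrist, so red rests on yellow. I'll release, turn +90° and squeeze to centre it.

```bash
python3 -m handwheel '0 0 0 0 0 0;0 0 0 0 0 0;0 0 0 0 0 0;0 0 0 0 0 0;0 0 0 0 0 8.5;0 0 0 0 0 8.5;0 0 0 0 0 8.5;0 0 0 0 0 8.5;0 0 0 0 0 8.5;0 0 0 0 0 8.5' 1 && python3 -m handwheel '0 0 0 0 0 8.5;0 0 0 0 0 8.5;0 0 0 0 0 8.5;0 0 0 0 0 8.5;0 0 0 0 0 5;0 0 0 0 0 0;0 0 0 0 0 0' && python3 -m handwheel '0 0 0 0 0 0;0 0 0 0 0 0;0 0 0 0 0 0;0 0 0 0 0 0;0 0 0 0 0 0;0 0 0 0 0 0;0 0 0 0 0 0' 0 && python3 -m handwheel '0 0 0 0 0 0;0 0 0 0 0 0;0 0 0 0 0 0;0 0 0 0 0 0;0 0 0.02 0 0 0;0 0 0.03 0 0 0;0 0 0.03 0 0 0;0 0 0.01 0 0 0;0 0 0 0 0 0' 1
```

```text
time_s: 14.05
tool_pos: [0.4429, -0.1357, 0.0814]
eef_rot: [-0.0, 0.903, 0.431, -0.0]
contact_force: [-0.2, 0.2, 0.2]
finger_gap: 1.002
grasp_force: 0.0
time_s: 14.75
tool_pos: [0.4429, -0.1357, 0.0814]
eef_rot: [0.0, 0.71, 0.704, -0.0]
contact_force: [-0.6, 0.1, 0.8]
finger_gap: 1.0
grasp_force: 0.0
time_s: 15.45
tool_pos: [0.4428, -0.1357, 0.0814]
eef_rot: [-0.0, 0.709, 0.705, -0.0]
contact_force: [-0.8, 0.6, 0.4]
finger_gap: 0.68
grasp_force: 30.0
time_s: 16.35
tool_pos: [0.4433, -0.1359, 0.1723]
eef_rot: [0.001, 0.709, 0.705, 0.0]
contact_force: [0.6, -0.1, -0.6]
finger_gap: 1.003
grasp_force: 0.0
```

```bash
python3 -m handwheel '0.0134 0.0413 0 0 0 0;0.0134 0.0413 0 0 0 0;0.0134 0.0413 0 0 0 0;0.0134 0.0413 0 0 0 0;0.0134 0.0413 0 0 0 0;0.0134 0.0413 0 0 0 0;0.0134 0.0413 0 0 0 0;0.0134 0.0413 0 0 0 0;0.0134 0.0413 0 0 0 0;0.0134 0.0413 0 0 0 0' && python3 -m handwheel '0 0 0 0 0 0;0 0 0 0 0 0;0 0 0 0 0 0' && python3 - <<'E'
from h import *
im,_=grab('top','top3')
s,_=grab('side','side3')
cv2.imwrite('pics/crop3.png',np.hstack([cv2.resize(im[180:260,240:320],(400,400),interpolation=cv2.INTER_CUBIC),cv2.resize(s[130:230,200:340][:, 40:140],(400,400),interpolation=cv2.INTER_CUBIC)]))
E
```

```text
time_s: 17.35
tool_pos: [0.5767, 0.2789, 0.1691]
eef_rot: [-0.0, 0.709, 0.705, -0.001]
contact_force: [-0.7, -0.1, 0.4]
finger_gap: 1.001
grasp_force: 0.0
time_s: 17.65
tool_pos: [0.5766, 0.2763, 0.1703]
eef_rot: [-0.0, 0.709, 0.705, -0.001]
contact_force: [0.2, 0.1, 0.4]
finger_gap: 0.999
grasp_force: 0.0
```

View pics/crop3.png

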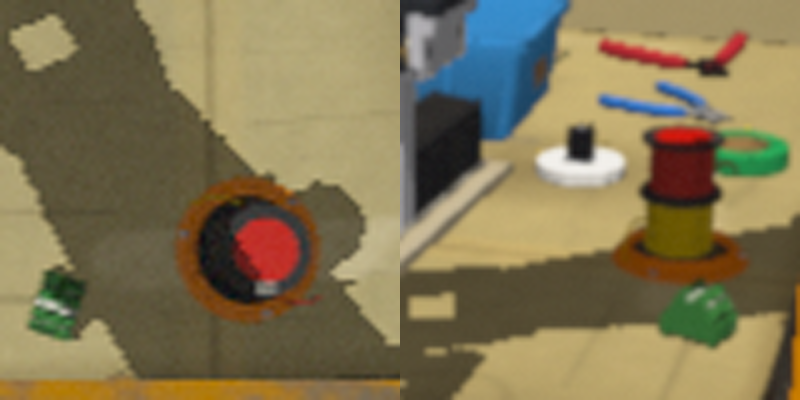

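Red stands upright and centred on yellow: the side crop shows red at (683,165) over yellow at (680,225). The top crop shows the red sticker at (265,248). Now I'll grip blue.

```bash
python3 -m handwheel '0 0.001 -0.04 0 0 0;0 0 -0.04 0 0 0;0 0 -0.04 0 0 0;0 0 -0.02 0 0 0;0 0 -0.008 0 0 0;0 0 0 0 0 0;0 0 0 0 0 0' && python3 -m handwheel '0 0 0 0 0 0;0 0 0 0 0 0;0 0 0 0 0 0;0 0 0 0 0 0;0 0 0 0 0 0;0 0 0 0 0 0;0 0 0 0 0 0' 0 && python3 -m handwheel '0 0 0.02 0 0 0;0 0 0.04 0 0 0;0 0 0.04 0 0 0;0 0 0.04 0 0 0;0 0 0 0 0 0;0 0 0 0 0 0'
```

```text
time_s: 18.45
tool_pos: [0.5777, 0.2783, 0.025]
eef_rot: [0.0, 0.709, 0.705, 0.001]
contact_force: [-0.1, -0.8, -0.1]
finger_gap: 0.997
grasp_force: 0.0
time_s: 19.15
tool_pos: [0.5769, 0.2783, 0.0236]
eef_rot: [-0.0, 0.709, 0.705, 0.0]
contact_force: [-2.5, 0.1, 2.3]
finger_gap: 0.629
grasp_force: 30.0
time_s: 19.75
tool_pos: [0.5769, 0.2783, 0.1635]
eef_rot: [0.0, 0.709, 0.705, 0.0]
contact_force: [-0.5, -0.2, -2.3]
finger_gap: 0.632
grasp_force: 30.0
```

```bash
python3 -m handwheel '-0.0134 -0.0414 0 0 0 0;-0.0134 -0.0414 0 0 0 0;-0.0134 -0.0414 0 0 0 0;-0.0134 -0.0414 0 0 0 0;-0.0134 -0.0414 0 0 0 0;-0.0134 -0.0414 0 0 0 0;-0.0134 -0.0414 0 0 0 0;-0.0134 -0.0414 0 0 0 0;-0.0134 -0.0414 0 0 0 0;-0.0134 -0.0414 0 0 0 0' && python3 -m handwheel '0 0 0 0 0 0;0 0 0 0 0 0;0 0 0 0 0 0;0 0 0 0 0 0' && python3 -m handwheel '0 0 -0.016 0 0 0;0 0 -0.012 0 0 0;0 0 -0.006 0 0 0;0 0 -0.003 0 0 0;0 0 -0.0015 0 0 0;0 0 -0.001 0 0 0;0 0 0 0 0 0;0 0 0 0 0 0'
```

```text
time_s: 20.75
tool_pos: [0.4414, -0.1369, 0.1618]
eef_rot: [-0.001, 0.709, 0.705, -0.001]
contact_force: [1.4, -0.5, -2.0]
finger_gap: 0.634
grasp_force: 30.0
time_s: 21.15
tool_pos: [0.443, -0.1347, 0.163]
eef_rot: [-0.0, 0.709, 0.706, -0.0]
contact_force: [-0.1, -0.8, -1.6]
finger_gap: 0.634
grasp_force: 30.0
time_s: 21.95
tool_pos: [0.4431, -0.1358, 0.1245]
eef_rot: [0.0, 0.709, 0.705, 0.0]
contact_force: [-1.7, 1.5, 5.8]
finger_gap: 0.634
grasp_force: 30.0
```

Blue is in contact with red (5.8 N). I'll release, turn −90°, squeeze to centre and retreat.

```bash
python3 -m handwheel '0 0 0 0 0 0;0 0 0 0 0 0;0 0 0 0 0 0;0 0 0 0 0 0;0 0 0 0 0 -8.5;0 0 0 0 0 -8.5;0 0 0 0 0 -8.5;0 0 0 0 0 -8.5;0 0 0 0 0 -8.5;0 0 0 0 0 -8.5' 1 && python3 -m handwheel '0 0 0 0 0 -8.5;0 0 0 0 0 -8.5;0 0 0 0 0 -8.5;0 0 0 0 0 -8.5;0 0 0 0 0 -5;0 0 0 0 0 0;0 0 0 0 0 0' && python3 -m handwheel '0 0 0 0 0 0;0 0 0 0 0 0;0 0 0 0 0 0;0 0 0 0 0 0;0 0 0 0 0 0;0 0 0 0 0 0;0 0 0 0 0 0' 0 && python3 -m handwheel '0 0 0 0 0 0;0 0 0 0 0 0;0 0 0 0 0 0;0 0 0 0 0 0;0 0 0.02 0 0 0;0 0 0.03 0 0 0;0 0 0.03 0 0 0;0 0 0 0 0 0' 1
```

```text
time_s: 22.95
tool_pos: [0.4429, -0.1357, 0.1239]
eef_rot: [-0.0, 0.945, 0.328, -0.0]
contact_force: [0.2, 0.5, 0.9]
finger_gap: 1.003
grasp_force: 0.0
time_s: 23.65
tool_pos: [0.4429, -0.1357, 0.1239]
eef_rot: [-0.0, 1.0, -0.002, -0.0]
contact_force: [0.1, 0.5, -0.4]
finger_gap: 1.002
grasp_force: 0.0
time_s: 24.35
tool_pos: [0.4429, -0.1357, 0.1239]
eef_rot: [-0.0, 1.0, -0.003, 0.0]
contact_force: [0.1, 0.3, -0.1]
finger_gap: 0.633
grasp_force: 30.0
time_s: 25.15
tool_pos: [0.4442, -0.1362, 0.2075]
eef_rot: [0.001, 1.0, -0.003, 0.003]
contact_force: [-0.1, -0.3, -0.5]
finger_gap: 1.0
grasp_force: 0.0
```

```bash
python3 -m handwheel '0.0213 -0.0314 0 0 0 0;0.0213 -0.0314 0 0 0 0;0.0213 -0.0314 0 0 0 0;0.0213 -0.0314 0 0 0 0;0.0213 -0.0314 0 0 0 0;0.0213 -0.0314 0 0 0 0;0 0 0 0 0 0;0 0 0 0 0 0;0 0 0 0 0 0' && python3 - <<'E'
from h import *
im,_=grab('top','top4')
s,_=grab('side','side4')
cv2.imwrite('pics/crop4.png',np.hstack([cv2.resize(im[170:260,250:340],(400,400),interpolation=cv2.INTER_CUBIC),cv2.resize(s[110:230,240:360],(400,400),interpolation=cv2.INTER_CUBIC)]))
h=cv2.cvtColor(im,cv2.COLOR_BGR2HSV)
m=cv2.inRange(h,(100,140,60),(125,255,255));m[:200]=0;m[:,:260]=0;m[:,340:]=0
v,u=np.nonzero(m);print('blue',len(u),u.mean(),v.mean(),onz('top',u.mean(),v.mean(),.141))
E
```

```text
time_s: 26.05
tool_pos: [0.5704, -0.3234, 0.2036]
eef_rot: [-0.0, 1.0, -0.003, -0.0]
contact_force: [0.4, -0.4, 0.5]
finger_gap: 0.999
grasp_force: 0.0
blue 146 293.82876712328766 229.58219178082192 [ 0.44476708 -0.13604488  0.141     ]
```

View pics/crop4.png

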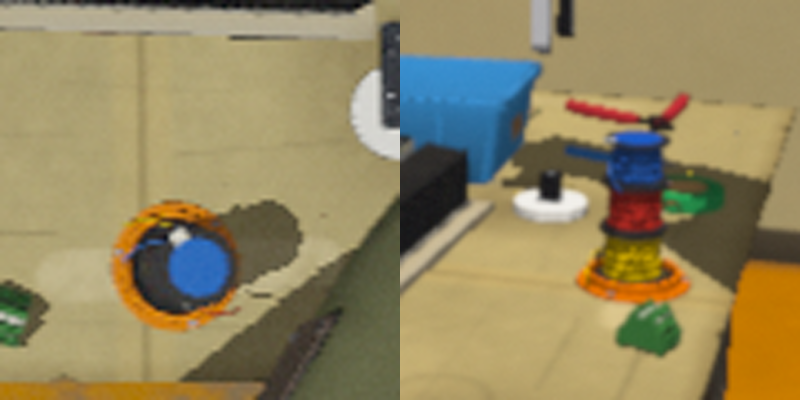

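All three spools stand centred and upright: the side crop shows yellow at (635,255), red at (637,208) and blue at (638,158). The top view puts blue at (0.4448, −0.136), within 2 mm of where it should be. Now the cap.

```bash
python3 -m handwheel '0.0005 -0.0005 -0.04 0 0 0;0 0 -0.04 0 0 0;0 0 -0.04 0 0 0;0 0 -0.03 0 0 0;0 0 -0.012 0 0 0;0 0 -0.0045 0 0 0;0 0 0 0 0 0;0 0 0 0 0 0' && python3 -m handwheel '0 0 0 0 0 0;0 0 0 0 0 0;0 0 0 0 0 0;0 0 0 0 0 0;0 0 0 0 0 0;0 0 0 0 0 0;0 0 0 0 0 0;0 0 0 0 0 0;0 0 0 0 0 0;0 0 0 0 0 0' 0 && python3 -m handwheel '0 0 0.02 0 0 0;0 0 0.04 0 0 0;0 0 0.04 0 0 0;0 0 0.04 0 0 0;0 0 0.02 0 0 0;0 0 0 0 0 0;0 0 0 0 0 0'
```

```text
time_s: 26.95
tool_pos: [0.5719, -0.325, 0.0393]
eef_rot: [0.001, 1.0, -0.003, 0.001]
contact_force: [-0.4, 0.2, 0.2]
finger_gap: 1.002
grasp_force: 0.0
time_s: 27.95
tool_pos: [0.5712, -0.3246, 0.0375]
eef_rot: [0.0, 1.0, -0.003, 0.0]
contact_force: [1.0, -0.0, -0.8]
finger_gap: 0.273
grasp_force: 30.0
time_s: 28.65
tool_pos: [0.5709, -0.3244, 0.1964]
eef_rot: [-0.0, 1.0, -0.003, -0.0]
contact_force: [-0.0, 0.5, -1.8]
finger_gap: 0.271
grasp_force: 30.0
```

```bash
python3 -m handwheel '-0.016 0.0236 0 0 0 0;-0.016 0.0236 0 0 0 0;-0.016 0.0236 0 0 0 0;-0.016 0.0236 0 0 0 0;-0.016 0.0236 0 0 0 0;-0.016 0.0236 0 0 0 0;-0.016 0.0236 0 0 0 0;-0.016 0.0236 0 0 0 0;0 0 0 0 0 0;0 0 0 0 0 0' && python3 -m handwheel '0 0 -0.005 0 0 0;0 0 0 0 0 0;0 0 0 0 0 0' && python3 - <<'E'
from h import *
s,_=grab('side','side5')
cv2.imwrite('pics/crop5.png',cv2.resize(s[100:220,250:370],(600,600),interpolation=cv2.INTER_CUBIC))
E
```

```text
time_s: 29.65
tool_pos: [0.4429, -0.1356, 0.1965]
eef_rot: [-0.0, 1.0, -0.003, -0.001]
contact_force: [0.9, -0.0, -1.3]
finger_gap: 0.27
grasp_force: 30.0
time_s: 29.95
tool_pos: [0.4432, -0.1361, 0.1918]
eef_rot: [-0.0, 1.0, -0.003, -0.001]
contact_force: [-0.4, -0.0, -0.1]
finger_gap: 0.269
grasp_force: 30.0
```

View pics/crop5.png

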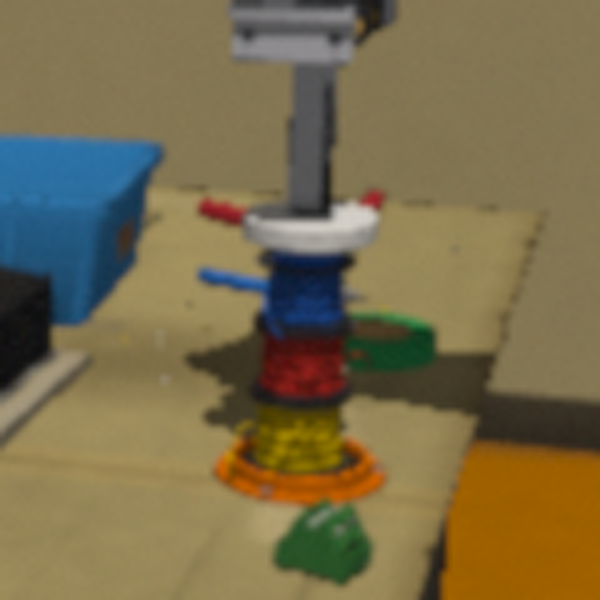

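The cap at (313,230) is level, and about 2 mm toward −x of the blue flange at (307,260). That is well inside the 6 mm clearance, but I'll nudge +1.5 mm in x and lower gently.

```bash
python3 -m handwheel '0.0015 0 -0.006 0 0 0;0 0 -0.006 0 0 0;0 0 -0.004 0 0 0;0 0 -0.003 0 0 0;0 0 -0.0015 0 0 0;0 0 0 0 0 0;0 0 0 0 0 0' && python3 -m handwheel '0 0 -0.001 0 0 0;0 0 -0.0005 0 0 0;0 0 -0.0005 0 0 0;0 0 0 0 0 0'
```

```text
time_s: 30.7
tool_pos: [0.4448, -0.1358, 0.1721]
eef_rot: [0.0, 1.0, -0.003, 0.0]
contact_force: [0.2, 0.3, -1.5]
finger_gap: 0.271
grasp_force: 30.0
time_s: 31.1
tool_pos: [0.4447, -0.1358, 0.1699]
eef_rot: [-0.0, 1.0, -0.003, 0.0]
contact_force: [0.2, -0.5, -0.5]
finger_gap: 0.268
grasp_force: 30.0
```

```bash
python3 -m handwheel '0 0 -0.0005 0 0 0;0 0 -0.0005 0 0 0;0 0 0 0 0 0;0 0 0 0 0 0' && python3 -m handwheel '0 0 0 0 0 0;0 0 0 0 0 0;0 0 0 0 0 0;0 0 0 0 0 0;0 0 0 0 0 0;0 0 0 0 0 0;0 0 0 0 0 0' 1 && python3 -m handwheel '0 0 0.02 0 0 0;0 0 0.03 0 0 0;0 0 0.03 0 0 0;-0.01 -0.03 0.01 0 0 0;-0.01 -0.04 0 0 0 0;-0.01 -0.04 0 0 0 0;-0.01 -0.04 0 0 0 0;-0.01 -0.04 0 0 0 0;0 0 0 0 0 0;0 0 0 0 0 0' && python3 - <<'E'
from h import *
s,_=grab('side','side6');t,D=grab('top','top6')
cv2.imwrite('pics/crop6.png',np.hstack([cv2.resize(t[170:260,250:340],(400,400),interpolation=cv2.INTER_CUBIC),cv2.resize(s[110:230,240:360],(400,400),interpolation=cv2.INTER_CUBIC)]))
m=cv2.inRange(cv2.cvtColor(t,cv2.COLOR_BGR2HSV),(0,0,150),(180,50,255));m[:205]=0;m[:,:270]=0;m[:,325:]=0
c=max(cv2.findContours(m,cv2.RETR_EXTERNAL,cv2.CHAIN_APPROX_NONE)[0],key=cv2.contourArea)
x,y,w,h=cv2.boundingRect(c);print((x,y,w,h),onz('top',x+w/2-.5,y+h/2-.5,.146))
P=cloud('top',D)[m>0];print('roof z',np.median(P[:,2]))
E
```

```text
time_s: 31.5
tool_pos: [0.4448, -0.1358, 0.1693]
eef_rot: [0.0, 1.0, -0.003, 0.0]
contact_force: [-1.7, 1.0, 5.3]
finger_gap: 0.27
grasp_force: 30.0
time_s: 32.2
tool_pos: [0.4447, -0.1358, 0.1689]
eef_rot: [0.0, 1.0, -0.003, 0.0]
contact_force: [-0.2, 0.7, -0.7]
finger_gap: 0.832
grasp_force: 0.0
time_s: 33.2
tool_pos: [0.3944, -0.3261, 0.2586]
eef_rot: [-0.0, 1.0, -0.004, -0.0]
contact_force: [-0.2, 1.1, -0.6]
finger_gap: 0.999
grasp_force: 0.0
(282, 218, 25, 25) [ 0.44348131 -0.13598469  0.146     ]
roof z 0.145891933553631
```

View pics/crop6.png

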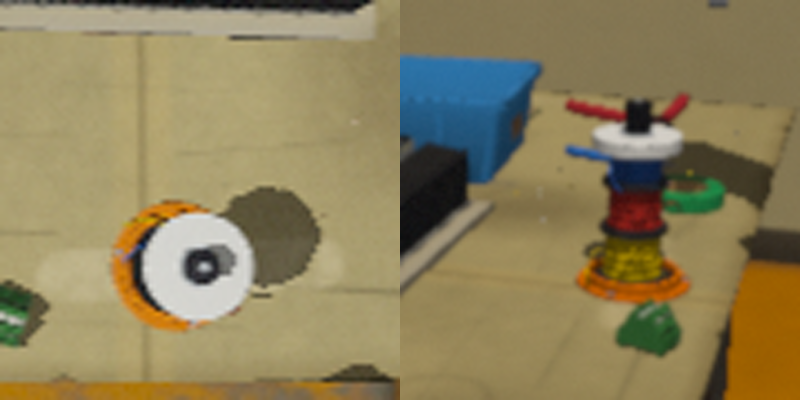

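The stack is complete. The cap sits level at side crop (638,138), with the top of its roof measured at 0.146 m, which matches fully seated. It is centred over the stack, and the gripper is clear.

```bash
python3 -c "
from plant import bot
print(bot.hand_in())"
```

```text
the job is handed in; nothing more can be done
None
```

The job is handed in at about 33 s: yellow, red and blue spools stand centred in the dish with the cap seated on top, the gripper is clear, and the tape, terminals and contactor were never touched.

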